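# Push the parts case home between the wet-painted rails

### The job

Gently push the closed metal parts case into the lane on the welding bench and on until it sits square and fully home against the stop bar at the lane's far end. The primer on the two guide rails is still wet, so neither the case nor the gripper may touch a rail, and the case must stay flat on the bench: only push it with the fingers, never pick it up or tip it. Leave everything else on the bench where it is.

Things in the scene. Friction and masses are not known exactly. Their poses are not given: they have to be found in the camera images.
- case: Closed parts case: bright metal box with black corners, 130 mm long (its x), 96 wide (y), 70 high, 0.4 to 0.85 kg, flat upright sides. Origin: centre of its underside. Starts before the lane's mouth, nose (+x end) towards the lane within 20 degrees, a few cm off the axis. Slides with friction. Home: nose flat on the stop, origin at x = +35 mm, y = 0 in the lane's frame.
- lane: Fixed U-shaped frame on the bench: two parallel rails and a stop bar; the lane's floor is the bare bench. Origin: on the bench, on the centre line, midway along the 200 mm rails. x runs along the lane from the open mouth (x = -100 mm) to the stop's face (x = +100 mm), y left, z up. Clear width between the rails 120 mm (12 mm each side of a centred case).
- lane_mouth (a point): Centre of the lane's open mouth, on the bench surface, 100 mm before the lane's origin.
- rail_left: Left guide rail, a grey primed square bar 200 mm long, 15 mm wide and 15 mm high, so much lower than the case. Its origin and axes coincide with the lane's; its inner face lies at y = +60 mm, its outer face at y = +75 mm.
- rail_right: Right guide rail, the same bar at y = -60 mm (inner face) to -75 mm (outer face). Its origin and axes coincide with the lane's.
- stop: The stop: a fixed bare steel bar across the lane's far end, 150 mm wide, 12 mm thick, 30 mm high. Its origin and axes coincide with the lane's; its near face lies at x = +100 mm.
- tube: Bystander: steel tube offcut standing on end, 48 mm across, 45 mm high, to the left of the lane. Origin: centre of its underside.
- square: Bystander: L-shaped red welding magnet, legs about 75 mm, 22 mm wide, 16 mm high, to the right of the lane. Origin: centre of its underside.
- nut: Bystander: large steel hexagon nut, 38 mm across, 19 mm high, to the right of the lane. Origin: centre of its underside.
- hammer: Bystander: hammer lying on the bench beyond the stop, about 300 mm long. Origin near its middle, on the bench.
- spray: Bystander: upright spray can, 64 mm across, 190 mm high, on the robot's left. Origin: centre of its underside.
- brush: Bystander: brush lying at the far right of the bench. Origin near its middle, on the bench.
- wrench: Bystander: wrench lying on the bench on the right. Origin near its middle, on the bench.
Not all that is in view belongs to the job. There is more than one size of the case; the job needs the smallest.

How it is judged:
By the outcome, as a careful person would: the job done as asked, in the order asked, and still so for the second after the job is handed in, with the robot touching nothing.
It also fails if it takes over 72 s, if anything falls off the work surface, if the arm or the gripper's body presses on something with over 40 N, if the wrist force passes 120 N, or if a joint passes its speed limit or range.

### The arm

A 6-joint arm with a two-finger parallel gripper is mounted at the origin on the work surface. World frame = base frame: x ahead of the robot, y to its left, z up, the work surface at z = 0. Lengths are in m, angles in rad, forces in N, time in s.
With the tool pointing down it reaches from about 0.375 to 0.975 m from the base axis. Payload 3.8 kg.
Tool frame: the origin (TCP) lies midway between the tips of the shut fingers; the grasp point (between the pads) lies 19 mm behind it; z points along the fingers, y is the line along which they close (so a half turn about z gives the same grasp; the last joint's range is limited). The gripper opens to 85 mm and grips with 20 to 120 N. Pads are 22 mm wide; open, the fingers measure 114 mm over their backs; the gripper's body (76 mm by 85 mm) begins 54 mm behind the grasp point. The pads swing forward as they close: fully open they stand 13 mm farther back than shut.
Start: joints at [-1.214, 0.264, 1.604, -0, 1.274, -0.037], TCP at [0.259, -0.623, 0.231] pointing down, gripper open.
Joint ranges: [-2.63, 2.63], [-0.94, 2.18], [0.31, 2.57], [-1.31, 4.45], [0, 2.66], [-2.55, 2.55]. Speed limits (rad/s): [2.57, 2.57, 3.14, 3.14, 3.14, 3.14].

### API

Orientations are given as a rotation vector (axis times angle).
In Python, from workcell import status, read_camera, workorder, masks_of gives the robot as it stands.
- The arm moves only by the tool drive_tool, never from a script. Its argument "rows" is a list of rows, each a list of 7 numbers: the turn, a rotation vector about the tool's x, y, z in degrees, then the shift along the tool's x, y, z in m, then the opening, from 0 (shut) to 1 (fully open). In form: [[ax, ay, az, tx, ty, tz, claw], ...]. A call has 1 to 8 rows; each row shifts and turns the commanded pose from where the row before left it, along the tool's axes as they then stand; what a row does not reach is not made up. A row lasts 1/12 s, in which the tool goes at most 41.7 mm and 7.16 degrees, less where a joint would pass 70% of its speed; a pose out of reach is approached as far as the arm can. A call is refused whole if a number of a shift passes 0.0417 or a number of a turn 7.16, either way. A call with a gripper value outside its range is refused whole. The fingers move at their own pace and stop on an object; "force" is the grip in N (left out, the last holds). Time passes only in rows, so rows that do not move let the fingers close. It gives the time, the measured TCP pose, the force, the opening and the grip force at its end, in the units of the state.
- status.read_state(): the state, without advancing time (a new reading comes with each control period).
- read_camera(name): name is "side" or "top" or "wrist"; returns a dict with "color" (400x640x3 uint8, red, green, blue), "intrinsics" (3x3 intrinsics, pixels), "world_from_camera" (4x4, takes a point from camera to world coordinates); the wrist camera has in their place "mount" (4x4, takes a point from camera to tool coordinates, whose origin is the TCP and whose axes are the flange's). Camera axes: x right, y up, looking along -z (the intrinsics and any distortion apply to the point x, -y, -z); pixel columns grow to the right and rows downward; lengths in m; the calibration is good to about 2 mm. A picture is of the moment at which its call begins: read the wrist's pose just before it. There is no depth.
- workorder.finish_job(): hands the job in; it is judged then, once.
Trained networks look in a picture, given as the dict that the camera call returned (one of the last four; its "shot" number tells which), for a name from the list of things; names that differ only in an ending like _2 or _b are one class to them, and where a whole thing is asked for, a point or a joint stands for the part that bears it (a point fixed in the world has none). Each returns a list of dicts, best first, with "score" (0 to 1); they miss things now and then, are a little off and sometimes report something else, mostly with a low value. They report only what shows in the picture. A call takes as long as a camera call. They do not tell look-alikes from the thing itself.
- masks_of(picture, name): "mask" (400x640 bool, what is visible of it) and "bbox" ([left, top, right, bottom] in pixels, round what is visible of it).
The state is a dict: "time": time; "q": joint angles; "joint_vel": joint speeds; "joint_torque": joint torques, N m; "tool_pos": TCP position; "tcp_rot": TCP orientation; "wrist_force": force on the tool from outside, world axes, zero at the start; "torque": the same for the moment, N m; "width": opening from 0.0 (shut) to 1.0 (fully open); "grip_force": force on a finger pad.
Only numpy, scipy, OpenCV 4.12 (cv2) and the standard library are available. Lean on these libraries where they do the work, as an engineer would, in place of code of your own. Each camera call takes 0.05 s, during which the arm holds its last target. There are 200 camera calls.

## Working session

There is one attempt and no reset: what is moved stays moved. The work goes in short steps, Python scripts to look and compute and a tool call to move; the robot and the scene stay as the last step left them, time stands still between calls to the robot, and variables do not carry over. Pictures are saved under pics/ and viewed, at most 12 in all, crops included, and the job is handed in when it is done.

Besides the shell and the picture viewer there is one more tool, called as name([rows], argument=value, ...), one row to a line, values as JSON. drive_tool: Moves the arm, as the interface text tells. Its arguments: {"type":"object","properties":{"rows":{"type":"array"},"force":{"type":"number"}},"required":["rows"]}

```bash
ls; mkdir -p pics; python3 - <<'E'
from workcell import status, read_camera, masks_of
import cv2,numpy as np
s=status.read_state();print(s)
for n in ["side","top"]:
    p=read_camera(n);cv2.imwrite(f"pics/{n}0.png",p["color"][:,:,::-1])
    print(n,p["intrinsics"],p["world_from_camera"],[k for k in p])
    for t in ["case","lane","rail_left","rail_right","stop","tube","square","nut"]:
        print(t,[(round(m["score"],2),m["bbox"]) for m in masks_of(p,t)])
E
```

```text
pics
{'time': 0.0, 'q': array([-1.21387930e+00,  2.64761006e-01,  1.60536601e+00, -5.56935936e-05,
        1.27369116e+00, -3.68909600e-02]), 'joint_vel': array([ 5.23219905e-05,  9.46610742e-04,  1.30126005e-03,  7.55891543e-04,
       -8.20993014e-04,  1.48589003e-04]), 'joint_torque': array([ 7.38559884e-04, -5.15113378e+01, -3.67312253e+01, -1.06283958e-04,
        1.27795018e-02,  1.16478347e-05]), 'tool_pos': array([ 0.25873618, -0.62265797,  0.22996105]), 'tcp_rot': array([-3.07873614e+00, -6.14199629e-01,  6.39103360e-04]), 'wrist_force': array([ 0.22137069, -0.52948962, -0.44643823]), 'torque': array([ 0.01582215,  0.04355623, -0.02418489]), 'grip_force': 0.0, 'width': 1.0018454468943603}
side [[485.92467692   0.         315.49077869]
 [  0.         485.92467692 198.85121621]
 [  0.           0.           1.        ]] [[-0.99804677  0.04786787 -0.04014119  0.47391876]
 [-0.06224666 -0.70756548  0.70390088  0.91563616]
 [ 0.00529171  0.70502465  0.70916305  0.95032074]
 [ 0.          0.          0.          1.        ]] ['color', 'intrinsics', 'world_from_camera', 'shot']
cas
[... 676 characters left out ...]
265638  0.00474059 -0.01406453]
 [ 0.00150389  0.14079376  0.99003781  1.16703901]
 [ 0.          0.          0.          1.        ]] ['color', 'intrinsics', 'world_from_camera', 'shot']
case [(0.78, [314.8, 175.7, 367.9, 215.7]), (0.71, [342.8, 97.6, 413.3, 161.5]), (0.62, [338.1, 233.8, 414.5, 310.0]), (0.6, [227.1, 176.6, 308.1, 242.8])]
lane [(0.63, [226.4, 176.5, 304.0, 244.3])]
rail_left [(0.87, [236.1, 227.9, 301.9, 241.2])]
rail_right [(0.59, [240.7, 174.2, 304.0, 188.1])]
stop [(0.82, [228.2, 179.4, 239.3, 232.9]), (0.16, [313.9, 177.2, 366.2, 215.2])]
tube [(0.63, [260.0, 242.2, 275.8, 260.3])]
square [(0.82, [244.6, 145.6, 275.7, 170.5])]
nut [(0.5, [293.8, 149.1, 305.5, 164.9])]
```

View pics/side0.png

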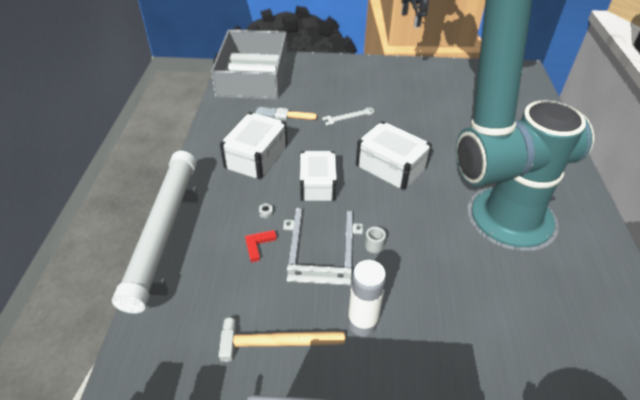

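View pics/top0.png

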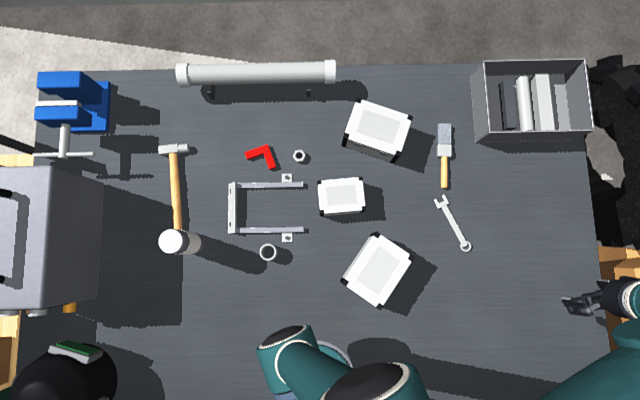

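The wanted case is the small one at (342,197) in top and (318,175) in side, the smallest of three. The lane is at (268,208) in top with its mouth to the right (world -y). Next I'll fit the models to the masks in both views.

```bash
cat > h.py <<'E'
from workcell import status, read_camera, masks_of
import cv2,numpy as np
from scipy.optimize import minimize
from scipy.spatial.transform import Rotation as R
def box(x0,x1,y0,y1,z0,z1): return np.array([[x,y,z] for x in(x0,x1) for y in(y0,y1) for z in(z0,z1)])
CASE=[box(-.065,.065,-.048,.048,0,.07)]
LANE=[box(-.1,.1,.06,.075,0,.015),box(-.1,.1,-.075,-.06,0,.015),box(.1,.112,-.075,.075,0,.03)]
def shot(n):
    s=status.read_state(); p=read_camera(n)
    if "mount" in p:
        T=np.eye(4);T[:3,:3]=R.from_rotvec(s["tcp_rot"]).as_matrix();T[:3,3]=s["tool_pos"]
        p["W"]=T@p["mount"]
    else: p["W"]=p["world_from_camera"]
    return p
def proj(p,X):
    C=(np.c_[X,np.ones(len(X))]@np.linalg.inv(p["W"]).T)[:,:3]*[1,-1,-1]
    u=C@p["intrinsics"].T
    return u[:,:2]/u[:,2:]
S=3
def render(p,boxes,v,h=1):
    c,s=np.cos(v[2]),np.sin(v[2]);M=np.array([[c,-s,0],[s,c,0],[0,0,1]])
    im=np.zeros((400*S,640*S),np.uint8)
    for b in boxes:
        q=proj(p,(b*[1,1,h])@M.T+[v[0],v[1],0])
        q=((q+.5)*S-.5)
        cv2.fillConvexPoly(im,cv2.convexHull((q*16).round().astype(np.int32)),1,shift=4)
    return im>0
def fit(pm,boxes,v0,hfree=False):
    big=[(p,cv2.resize(m.astype(np.uint8),None,fx=S,fy=S,interpolation=0)>0) for p,m in pm]
    sc=np.array([.01,.01,.05,.1])[:4 if hfree else 3]
    v0=np.r_[v0,1][:len(sc)]
    def f(d):
        v=v0+d*sc;e=0
        for p,m in big:
            r=render(p,boxes,v,v[3] if hfree else 1);e+=1-(r&m).sum()/max((r|m).sum(),1)
        return e
    n=len(sc); sx=np.vstack([np.zeros(n),np.eye(n)])*1.0
    r=minimize(f,np.zeros(n),method="Nelder-Mead",options=dict(initial_simplex=sx,xatol=.01,fatol=1e-4,maxiter=120))
    return v0+r.x*sc,r.fun/len(pm)
def mlane(p):
    m=np.zeros((400,640),bool)
    for t in("rail_left","rail_right","stop"):
        d=masks_of(p,t)
        if d:m|=d[0]["mask"]
    return m
def mcase(p,v):
    c=proj(p,np.array([[v[0],v[1],.035]]))[0]
    return min(masks_of(p,"case"),key=lambda d:np.hypot(*(c-[(d["bbox"][0]+d["bbox"][2])/2,(d["bbox"][1]+d["bbox"][3])/2])))["mask"]
def rel(c,l):
    d=c[:2]-l[:2];a=l[2];return np.array([d@[np.cos(a),np.sin(a)],d@[-np.sin(a),np.cos(a)]])*1000,np.degrees(c[2]-a)
def overlay(p,c,l,fn,crop=None):
    im=p["color"][:,:,::-1].copy();im=cv2.resize(im,None,fx=S,fy=S)
    for b,v,col in((CASE,c,(0,0,255)),(LANE,l,(0,255,0))):
        for bb in b:
            cs,_=cv2.findContours(render(p,[bb],v).astype(np.uint8),0,2);cv2.drawContours(im,cs,-1,col,1)
    if crop: x0,y0,x1,y1=[k*S for k in crop];im=im[y0:y1,x0:x1]
    cv2.imwrite(fn,im)
E
python3 - <<'E'
from h import *
ps=[shot("side"),shot("top")]
c0=np.array([.53,-.08,1.57]);l0=np.array([.5,.13,1.57])
mc=[(p,mcase(p,c0)) for p in ps];ml=[(p,mlane(p)) for p in ps]
for k in([0],[1],[0,1]):
    c,e=fit([mc[i] for i in k],CASE,c0);l,e2=fit([ml[i] for i in k],LANE,l0)
    print(k,c.round(4),round(e,3),l.round(4),round(e2,3),rel(c,l))
print("h",fit(mc,CASE,c,True))
np.savez("est.npz",c=c,l=l)
overlay(ps[1],c,l,"pics/ov_top.png",(200,120,440,280))
E
```

```text
[0] [ 0.5265 -0.0875  1.6398] 0.04 [0.5031 0.1198 1.5704] 0.241 (array([-207.24063501,  -23.48073166]), np.float64(3.978079737449534))
[1] [ 0.5247 -0.0889  1.6446] 0.032 [0.5022 0.1224 1.5706] 0.229 (array([-211.342144  ,  -22.50074957]), np.float64(4.239893684674813))
[0, 1] [ 0.5256 -0.0881  1.6305] 0.039 [0.5028 0.1224 1.5715] 0.241 (array([-210.53946714,  -22.70220504]), np.float64(3.3785944805765515))
h (array([ 0.52554734, -0.08876764,  1.63378277,  0.9619578 ]), np.float64(0.03620788242496997))
```

View pics/ov_top.png

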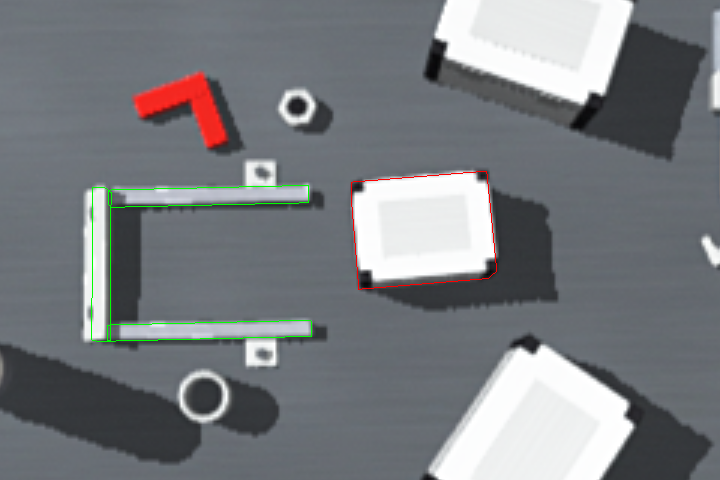

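The case fit is tight. The lane fit is a few px off, so I'll go closer with the wrist camera.

drive_tool([
  [0,0,-6.74,0,0,-0.012,1],
  [0,0,-6.74,0,0,-0.012,1],
  [0,0,-6.74,0,0,-0.012,1],
  [0,0,-6.74,0,0,-0.012,1],
  [0,0,-6.74,0,0,-0.012,1],
  [0,0,-6.74,0,0,-0.012,1],
  [0,0,-6.74,0,0,-0.012,1],
  [0,0,-6.74,0,0,-0.012,1],
])

```text
time: 2.07
tool_pos: [0.259, -0.6233, 0.3279]
tcp_rot: [-2.462, -1.952, -0.0]
wrist_force: [0.6, -0.4, -1.1]
width: 1.003
grip_force: 0.0
```

drive_tool([
  [0,0,-6.74,0,0,0,0.6],
  [0,0,-6.74,0,0,0,0.6],
  [0,0,0,0.035,0.022,0,0.6],
  [0,0,0,0.035,0.022,0,0.6],
  [0,0,0,0.035,0.022,0,0.6],
  [0,0,0,0.035,0.022,0,0.6],
  [0,0,0,0.035,0.022,0,0.6],
  [0,0,0,0.035,0.022,0,0.6],
])

```text
time: 2.73
tool_pos: [0.3917, -0.4117, 0.3275]
tcp_rot: [2.222, 2.22, 0.0]
wrist_force: [1.1, 0.1, -0.2]
width: 0.602
grip_force: 0.0
```

drive_tool([
  [0,0,0,0.035,0.022,0,0.6],
  [0,0,0,0.035,0.022,0,0.6],
  [0,0,0,0.035,0.022,0,0.6],
  [0,0,0,0.035,0.022,0,0.6],
  [0,0,0,0.035,0.022,0,0.6],
  [0,0,0,0.035,0.022,0,0.6],
  [0,0,0,0,0,0,0.6],
  [0,0,0,0,0,0,0.6],
])

```text
time: 3.4
tool_pos: [0.5242, -0.2014, 0.3273]
tcp_rot: [2.217, 2.226, -0.0]
wrist_force: [-0.6, 0.3, -0.7]
width: 0.603
grip_force: 0.0
```

```bash
python3 - <<'E'
from h import *
s=status.read_state();M=R.from_rotvec(s["tcp_rot"]).as_matrix();print(s["time"],s["tool_pos"],M.round(3),s["width"],s["q"])
p=shot("wrist");print(p["mount"].round(4),p["intrinsics"])
e=np.load("est.npz");overlay(p,e["c"],e["l"],"pics/w1b.png")
im=cv2.imread("pics/w1b.png");cv2.imwrite("pics/w1.png",cv2.resize(im,(800,500)))
E
```

```text
3.4 [ 0.52417678 -0.20143631  0.3273169 ] [[-0.004  1.    -0.   ]
 [ 1.     0.004 -0.   ]
 [-0.    -0.    -1.   ]] 0.6030421560435762 [-4.11144852e-01  3.50805445e-03  1.72226454e+00 -1.67092169e-04
  1.41580415e+00 -4.15143873e-01]
[[ 1.000e-04  9.540e-01  2.999e-01  7.670e-02]
 [ 1.000e+00  2.000e-04 -1.200e-03 -1.500e-03]
 [-1.200e-03  2.999e-01 -9.540e-01 -1.420e-01]
 [ 0.000e+00  0.000e+00  0.000e+00  1.000e+00]] [[333.44884331   0.         322.84900488]
 [  0.         333.44884331 193.10409269]
 [  0.           0.           1.        ]]
```

View pics/w1.png

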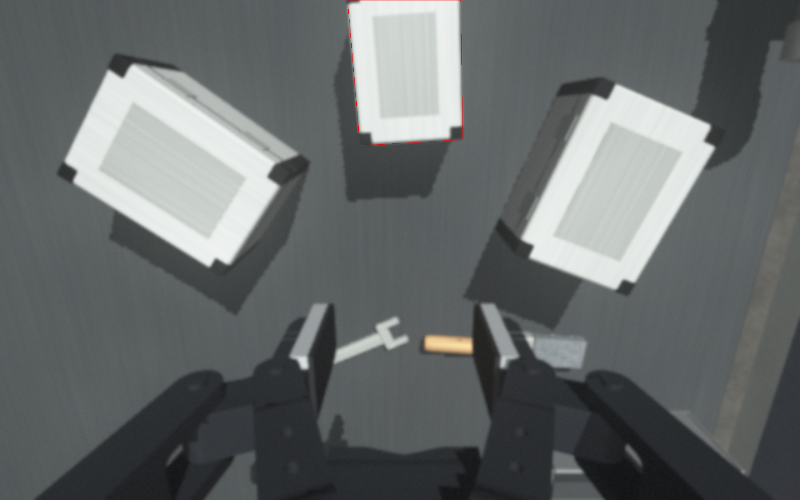

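The case overlay fits in the wrist view, with the case at (405,70). I'll move forward to see the lane.

drive_tool([
  [0,0,0,0.037,0,0,0.6],
  [0,0,0,0.037,0,0,0.6],
  [0,0,0,0.037,0,0,0.6],
  [0,0,0,0.037,0,0,0.6],
  [0,0,0,0.037,0,0,0.6],
  [0,0,0,0.037,0,0,0.6],
  [0,0,0,0.037,0,0,0.6],
  [0,0,0,0,0,0,0.6],
])

```text
time: 4.12
tool_pos: [0.523, 0.0592, 0.3275]
tcp_rot: [-2.218, -2.222, -0.004]
wrist_force: [0.1, -0.6, 0.4]
width: 0.601
grip_force: 0.0
```

```bash
python3 - <<'E'
from h import *
s=status.read_state();print(s["time"],s["tool_pos"],abs(s["joint_vel"]).max())
p=shot("wrist");e=np.load("est.npz");c0,l0=e["c"],e["l"]
ps=[p,shot("top")]
mc=[(q,mcase(q,c0)) for q in ps[:1]];ml=[(q,mlane(q)) for q in ps[:1]]
c,e1=fit(mc,CASE,c0);l,e2=fit(ml,LANE,l0)
print(c,e1,l,e2,rel(c,l))
np.savez("est.npz",c=c,l=l)
overlay(p,c,l,"pics/w2b.png")
im=cv2.imread("pics/w2b.png");cv2.imwrite("pics/w2.png",cv2.resize(im,(800,500)))
E
```

```text
4.1167 [0.52304496 0.05920469 0.32745867] 0.08695312465888057
[ 0.52477902 -0.08835385  1.63690421] 0.027006896962655125 [0.50197468 0.12258254 1.5687042 ] 0.17557851303290173 (array([-210.88821076,  -23.24559014]), np.float64(3.9075723903605604))
```

View pics/w2.png

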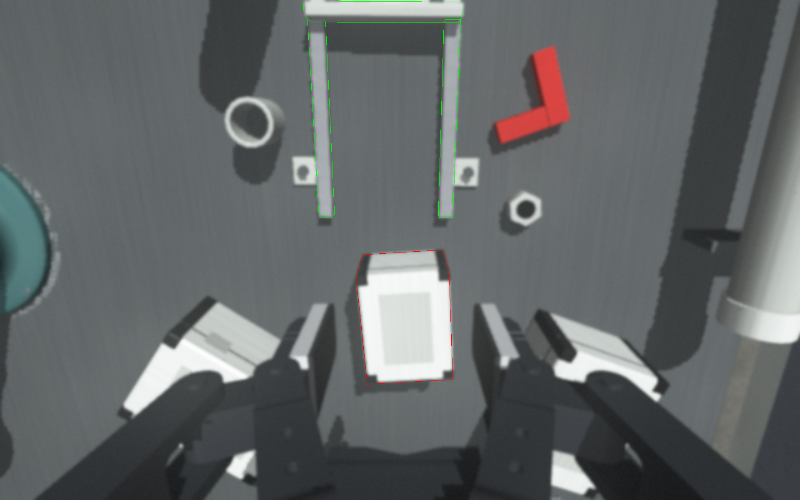

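Case: x -211, y -23 mm, yaw +3.9° in the lane frame. The lane fit agrees across views to about 2 mm. A side push towards lane +y is needed first, so I'll check the room beside the right-hand larger case.

```bash
python3 - <<'E'
from h import *
ps=[shot("side"),shot("top")]
g=np.array([.70,-.2])
pm=[(q,mcase(q,g)) for q in ps]
best=None
for k in(1.15,1.25,1.35,1.45):
  for a in(1.57-.4,):
    r=fit(pm,[CASE[0]*k],np.r_[g,a],True)
    print(k,r[0].round(3),round(r[1],3))
    if best is None or r[1]<best[0]: best=(r[1],k,r[0])
_,k,v=best
b=CASE[0]*k;c,s=np.cos(v[2]),np.sin(v[2])
print((b[::2,:2]@np.array([[c,s],[-s,c]])+v[:2]).round(3),"height",.07*k*v[3])
e=np.load("est.npz");c,s=np.cos(e["c"][2]),np.sin(e["c"][2])
print((CASE[0][::2,:2]@np.array([[c,s],[-s,c]])+e["c"][:2]).round(3))
for t in("nut","square"):
  m=masks_of(ps[1],t)[0]["mask"];q=np.argwhere(m)[:,::-1].mean(0)
  d=ps[1]["W"][:3,:3]@([1,-1,-1]*(np.linalg.inv(ps[1]["intrinsics"])@[*q,1]));o=ps[1]["W"][:3,3]
  print(t,(o+d*(.015-o[2])/d[2]).round(3))
E
```

```text
1.15 [ 0.716 -0.189  1.183  1.276] 0.115
1.25 [ 0.718 -0.197  1.192  1.043] 0.047
1.35 [ 0.719 -0.202  1.209  0.838] 0.038
1.45 [ 0.722 -0.21   1.21   0.667] 0.094
[[ 0.749 -0.307]
 [ 0.628 -0.261]
 [ 0.811 -0.143]
 [ 0.69  -0.097]] height 0.0791883655075498
[[ 0.577 -0.15 ]
 [ 0.481 -0.156]
 [ 0.568 -0.02 ]
 [ 0.473 -0.027]]Traceback (most recent call last):
  File "<stdin>", line 17, in <module>
IndexError: list index out of range
```

Room is ample: the big case is more than 75 mm away from the finger path. I'll rotate 90° so both fingers push the case's right side.

drive_tool([
  [0,0,-7,0,0,0.008,0.8],
  [0,0,-7,0,0,0.008,0.8],
  [0,0,-7,0,0,0.008,0.8],
  [0,0,-7,0,0,0.008,0.8],
  [0,0,-7,0,0,0.008,0.8],
  [0,0,-7,0,0,0.008,0.8],
  [0,0,-7,0,0,0.008,0.8],
  [0,0,-7,0,0,0.008,0.8],
])

```text
time: 5.33
tool_pos: [0.5235, 0.0552, 0.2629]
tcp_rot: [0.911, 3.007, -0.0]
wrist_force: [0.4, -0.3, -0.3]
width: 0.795
grip_force: 0.0
```

drive_tool([
  [0,0,-7,0,0,0,0.8],
  [0,0,-7,0,0,0,0.8],
  [0,0,-7,0,0,0,0.8],
  [0,0,-7,0,0,0,0.8],
  [0,0,-6,0,0,0,0.8],
  [0,0,0,-0.026,-0.0365,0,0.8],
  [0,0,0,-0.026,-0.0365,0,0.8],
  [0,0,0,-0.026,-0.0365,0,0.8],
])

```text
time: 6.0
tool_pos: [0.5966, -0.0472, 0.2637]
tcp_rot: [-0.002, 3.141, -0.0]
wrist_force: [0.6, 0.5, -0.1]
width: 0.802
grip_force: 0.0
```

drive_tool([
  [0,0,0,-0.026,-0.0365,0,0.8],
  [0,0,0,0,0,0.02,0.8],
  [0,0,0,0,0,0.02,0.8],
  [0,0,0,0,0,0.02,0.8],
  [0,0,0,0,0,0.02,0.8],
  [0,0,0,0,0,0.02,0.8],
  [0,0,0,0,0,0,0.8],
  [0,0,0,0,0,0,0.8],
])

```text
time: 6.67
tool_pos: [0.6188, -0.0804, 0.1618]
tcp_rot: [-0.002, -3.138, -0.001]
wrist_force: [-0.6, -0.5, 0.5]
width: 0.798
grip_force: 0.0
```

```bash
cat > st.py <<'E'
from h import *
s=status.read_state();M=R.from_rotvec(s["tcp_rot"]).as_matrix()
print(s["time"],s["tool_pos"].round(4),"toolx ang",np.degrees(np.arctan2(M[1,0],M[0,0])).round(2),"tilt",M[:,2].round(4),"F",s["wrist_force"].round(1),s["width"],s["q"].round(2))
E
python3 st.py
```

```text
6.6667 [ 0.6188 -0.0804  0.1618] toolx ang 179.94 tilt [-3.6e-03  6.0e-04 -1.0e+00] F [-0.6 -0.5  0.5] 0.7984640115121368 [-0.17  0.22  1.79 -0.    1.14 -1.74]
```

drive_tool([
  [0,0,0,0,-0.008,0.024,0.8],
  [0,0,0,0,0,0.024,0.8],
  [0,0,0,0,0,0.024,0.8],
  [0,0,0,0,0,0.024,0.8],
  [0,0,0,0,0,0.024,0.8],
  [0,0,0,0,0,0.02,0.8],
  [0,0,0,0,0,0,0.8],
  [0,0,0,0,0,0,0.8],
])

```text
time: 7.33
tool_pos: [0.6203, -0.0884, 0.0238]
tcp_rot: [-0.001, -3.141, -0.0]
wrist_force: [0.2, 0.2, -0.7]
width: 0.801
grip_force: 0.0
```

drive_tool([
  [0,0,0,0.004,0,0,0.8],
  [0,0,0,0.004,0,0,0.8],
  [0,0,0,0.004,0,0,0.8],
  [0,0,0,0.004,0,0,0.8],
  [0,0,0,0.004,0,0,0.8],
  [0,0,0,0.004,0,0,0.8],
  [0,0,0,0.003,0,0,0.8],
  [0,0,0,0.003,0,0,0.8],
])

```text
time: 8.0
tool_pos: [0.5895, -0.0883, 0.0233]
tcp_rot: [-0.001, -3.142, -0.0]
wrist_force: [-0.1, 0.2, -1.2]
width: 0.8
grip_force: 0.0
```

```bash
python3 st.py; python3 - <<'E'
from h import *
p=shot("wrist");e=np.load("est.npz");overlay(p,e["c"],e["l"],"pics/w3b.png")
cv2.imwrite("pics/w3.png",cv2.resize(cv2.imread("pics/w3b.png"),(800,500)))
E
```

```text
8.0 [ 0.5895 -0.0883  0.0233] toolx ang 179.96 tilt [-1.e-04  0.e+00 -1.e+00] F [-0.1  0.2 -1.2] 0.7996419696294185 [-0.19  0.33  1.95 -0.    0.87 -1.76]
```

View pics/w3.png

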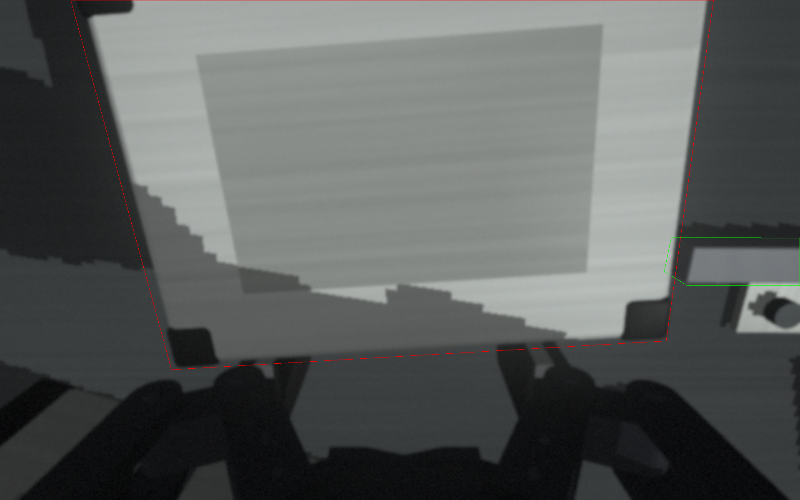

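The case edge is right in front of the finger pads, at about row 360. I'll push gently sideways.

drive_tool([
  [0,0,0,0.003,0,0,0.8],
  [0,0,0,0.003,0,0,0.8],
  [0,0,0,0.003,0,0,0.8],
  [0,0,0,0.003,0,0,0.8],
  [0,0,0,0.003,0,0,0.8],
  [0,0,0,0.003,0,0,0.8],
  [0,0,0,0.003,0,0,0.8],
  [0,0,0,0,0,0,0.8],
])

```text
time: 8.72
tool_pos: [0.5684, -0.0881, 0.0232]
tcp_rot: [-0.001, -3.141, -0.0]
wrist_force: [3.0, 0.7, -1.2]
width: 0.801
grip_force: 0.0
```

```bash
python3 st.py; cat > m.py <<'E'
from h import *
import sys
e=np.load("est.npz");c0,l=e["c"],e["l"]
n=sys.argv[1].split(",");pm=[(p,mcase(p,c0)) for p in map(shot,n)]
c,er=fit(pm,CASE,c0);print(c.round(4),round(er,3),rel(c,l))
np.savez("est.npz",c=c,l=l)
E
python3 m.py top,side
```

```text
8.7167 [ 0.5684 -0.0881  0.0232] toolx ang 179.95 tilt [-6.e-04  3.e-04 -1.e+00] F [ 3.   0.7 -1.2] 0.8011563558085779 [-0.2   0.29  1.99  0.    0.86 -1.77]
[ 0.5084 -0.0895  1.5581] 0.516 (array([-212.10935506,   -6.82511207]), np.float64(-0.6079072293777172))
```

drive_tool([
  [0,0,0,0.003,0,0,0.8],
  [0,0,0,0.003,0,0,0.8],
  [0,0,0,0.001,0,0,0.8],
  [0,0,0,0,0,0,0.8],
  [0,0,0,-0.01,0,0,0.8],
  [0,0,0,-0.015,0,0,0.8],
  [0,0,0,-0.02,0,0,0.8],
  [0,0,0,0,0,-0.025,0.8],
])

```text
time: 9.58
tool_pos: [0.6058, -0.0877, 0.0428]
tcp_rot: [-0.001, -3.133, -0.003]
wrist_force: [-0.5, 0.0, -0.9]
width: 0.799
grip_force: 0.0
```

drive_tool([
  [0,0,0,0,0,-0.04,0.8],
  [0,0,0,0,0,-0.04,0.8],
  [0,0,0,0,0,-0.04,0.8],
  [0,0,0,0,0,-0.04,0.8],
  [0,0,0,0,0,-0.04,0.8],
  [0,0,0,0.02,0,-0.04,0.8],
  [0,0,0,0,0,0,0.8],
  [0,0,0,0,0,0,0.8],
])

```text
time: 10.25
tool_pos: [0.5899, -0.0886, 0.2897]
tcp_rot: [0.001, 3.135, -0.002]
wrist_force: [0.7, 0.4, -0.8]
width: 0.799
grip_force: 0.0
```

```bash
python3 st.py; python3 m.py wrist; python3 m.py side;  python3 - <<'E'
from h import *
p=shot("wrist");e=np.load("est.npz");overlay(p,e["c"],e["l"],"pics/w4b.png")
cv2.imwrite("pics/w4.png",cv2.resize(cv2.imread("pics/w4b.png"),(800,500)))
E
```

```text
10.25 [ 0.5899 -0.0886  0.2897] toolx ang 179.96 tilt [ 0.0063 -0.0013 -1.    ] F [ 0.7  0.4 -0.8] 0.7991863619663013 [-0.19  0.08  1.71 -0.    1.34 -1.76]
[ 0.5007 -0.0863  1.5614] 0.02 (array([-208.87474496,    0.80186716]), np.float64(-0.4204098859401868))
[ 0.5007 -0.0841  1.5682] 0.034 (array([-206.6568273 ,    0.85577397]), np.float64(-0.03060982936618575))
```

View pics/w4.png

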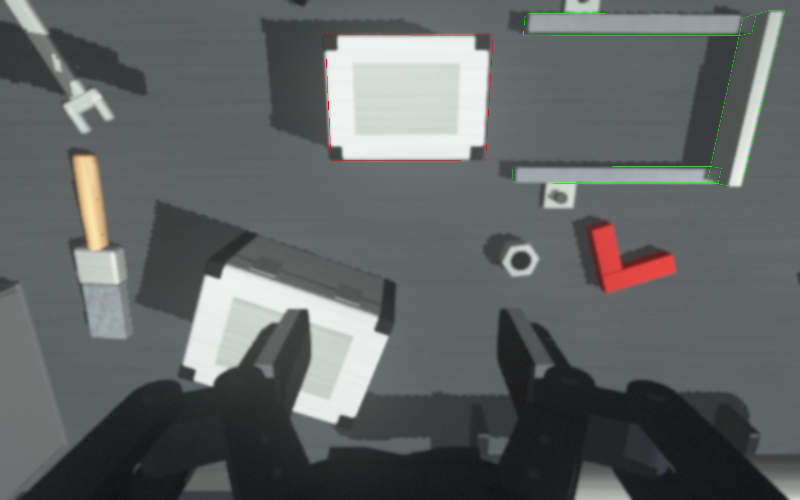

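The case now sits at y +0.8 mm, yaw about 0, and the lane overlay agrees. I'll rotate back to push from behind and check clearance to the left larger case.

drive_tool([
  [0,0,7,0,0,0,0.6],
  [0,0,7,0,0,0,0.6],
  [0,0,7,0,0,0,0.6],
  [0,0,7,0,0,0,0.6],
  [0,0,7,0,0,0,0.6],
  [0,0,7,0,0,0,0.6],
  [0,0,7,0,0,0,0.6],
  [0,0,7,0,0,0,0.6],
])

```text
time: 11.17
tool_pos: [0.5877, -0.0881, 0.2833]
tcp_rot: [-1.482, -2.766, 0.002]
wrist_force: [0.4, -0.1, 0.6]
width: 0.598
grip_force: 0.0
```

drive_tool([
  [0,0,7,0,0,0,0.6],
  [0,0,7,0,0,0,0.6],
  [0,0,7,0,0,0,0.6],
  [0,0,7,0,0,0,0.6],
  [0,0,6.1,0,0,0,0.6],
  [0,0,0,-0.036,-0.0295,0,0.6],
  [0,0,0,-0.036,-0.0295,0,0.6],
  [0,0,0,-0.036,-0.0295,0,0.6],
])

```text
time: 11.83
tool_pos: [0.5077, -0.1848, 0.2833]
tcp_rot: [-2.219, -2.219, 0.003]
wrist_force: [0.7, -0.3, -0.2]
width: 0.598
grip_force: 0.0
```

drive_tool([
  [0,0,0,0,0,0.03,0.6],
  [0,0,0,0,0,0.03,0.6],
  [0,0,0,0,0,0.03,0.6],
  [0,0,0,0,0,0,0.6],
  [0,0,0,0,0,0,0.6],
])

```text
time: 12.25
tool_pos: [0.5067, -0.1839, 0.1924]
tcp_rot: [-2.219, -2.214, 0.004]
wrist_force: [0.3, 0.1, 0.8]
width: 0.598
grip_force: 0.0
```

```bash
python3 st.py; python3 - <<'E'
from h import *
ps=[shot("side")]
g=np.array([.40,-.22]);best=None
pm=[(q,mcase(q,g)) for q in ps]
for k in(1.2,1.3,1.4):
  for a in(1.57-.6,1.57+.6):
    r=fit(pm,[CASE[0]*k],np.r_[g,a],True)
    if best is None or r[1]<best[0]: best=(r[1],k,r[0])
print(best);_,k,v=best
b=CASE[0]*k;c,s=np.cos(v[2]),np.sin(v[2])
print((b[::2,:2]@np.array([[c,s],[-s,c]])+v[:2]).round(3),"height",.07*k*v[3])
E
```

```text
12.25 [ 0.5067 -0.1839  0.1924] toolx ang 89.85 tilt [-0.0069  0.0029 -1.    ] F [0.3 0.1 0.8] 0.5983118663667522 [-0.39  0.04  1.93  0.    1.18 -0.39]
(np.float64(0.04819044555251728), 1.3, array([ 0.31339138, -0.18598168,  2.4677914 ,  0.9372471 ]))
[[ 0.418 -0.19 ]
 [ 0.34  -0.287]
 [ 0.286 -0.084]
 [ 0.208 -0.182]] height 0.08528948635143113
```

drive_tool([
  [0,0,0,-0.005,-0.005,0.028,0.6],
  [0,0,0,0,0,0.028,0.6],
  [0,0,0,0,0,0.028,0.6],
  [0,0,0,0,0,0.028,0.6],
  [0,0,0,0,0,0.028,0.6],
  [0,0,0,0,0,0.028,0.6],
  [0,0,0,0,0,0,0.6],
  [0,0,0,0,0,0,0.6],
])

```text
time: 13.02
tool_pos: [0.5043, -0.1896, 0.028]
tcp_rot: [-2.223, -2.219, 0.001]
wrist_force: [-0.3, -1.1, 0.5]
width: 0.602
grip_force: 0.0
```

```bash
python3 st.py
```

```text
13.0167 [ 0.5043 -0.1896  0.028 ] toolx ang 89.89 tilt [-9.e-04  4.e-04 -1.e+00] F [-0.3 -1.1  0.5] 0.6016239891973209 [-0.41  0.23  2.07 -0.    0.85 -0.4 ]
```

drive_tool([
  [0,0,0,0.004,-0.003,0.003,0.6],
  [0,0,0,0.005,0,0,0.6],
  [0,0,0,0.005,0,0,0.6],
  [0,0,0,0.005,0,0,0.6],
  [0,0,0,0.005,0,0,0.6],
  [0,0,0,0.004,0,0,0.6],
  [0,0,0,0.004,0,0,0.6],
  [0,0,0,0.004,0,0,0.6],
])

```text
time: 13.68
tool_pos: [0.5018, -0.1541, 0.0253]
tcp_rot: [2.222, 2.218, 0.0]
wrist_force: [0.1, -3.9, 1.8]
width: 0.599
grip_force: 0.0
```

drive_tool([
  [0,0,0,0.004,0,0,0.6],
  [0,0,0,0.004,0,0,0.6],
  [0,0,0,0.004,0,0,0.6],
  [0,0,0,0.004,0,0,0.6],
  [0,0,0,0.004,0,0,0.6],
  [0,0,0,0.004,0,0,0.6],
  [0,0,0,0.004,0,0,0.6],
  [0,0,0,0,0,0,0.6],
])

```text
time: 14.35
tool_pos: [0.5012, -0.1248, 0.0246]
tcp_rot: [-2.224, -2.219, -0.001]
wrist_force: [0.9, -1.6, 4.1]
width: 0.599
grip_force: 0.0
```

```bash
python3 st.py; python3 m.py side; python3 m.py side; python3 - <<'E'
from h import *
p=shot("side");e=np.load("est.npz");overlay(p,e["c"],e["l"],"pics/s5.png",(230,130,430,300))
E
```

```text
14.35 [ 0.5012 -0.1248  0.0246] toolx ang 89.87 tilt [ 2.e-04  7.e-04 -1.e+00] F [ 0.9 -1.6  4.1] 0.5985696225013287 [-0.29  0.19  2.12  0.    0.83 -0.29]
[ 0.5008 -0.0479  1.569 ] 0.037 (array([-170.52747443,    0.83365106]), np.float64(0.019351526175040778))
[ 0.5012 -0.0483  1.5792] 0.055 (array([-170.86818387,    0.45005305]), np.float64(0.6000352406180955))
```

View pics/s5.png

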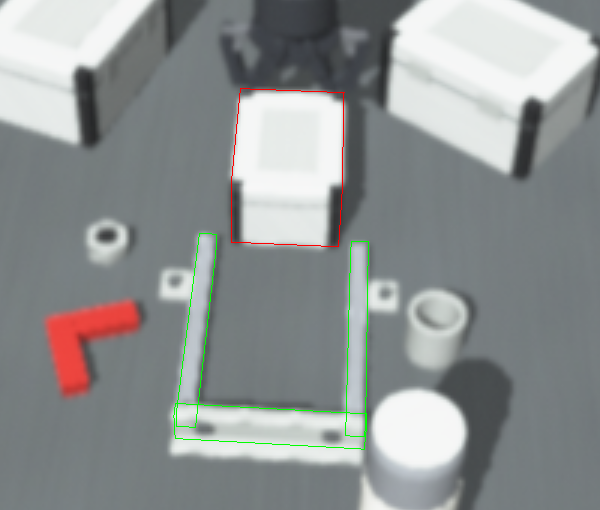

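The case enters centred, its nose at the mouth with clear gaps on both sides at (231 vs 214) and (338 vs 351). I'll continue.

drive_tool([
  [0,0,0,0.005,0,0,0.6],
  [0,0,0,0.005,0,0,0.6],
  [0,0,0,0.005,0,0,0.6],
  [0,0,0,0.005,0,0,0.6],
  [0,0,0,0.005,0,0,0.6],
  [0,0,0,0.005,0,0,0.6],
  [0,0,0,0.005,0,0,0.6],
  [0,0,0,0.005,0,0,0.6],
])

```text
time: 15.27
tool_pos: [0.5011, -0.0852, 0.0245]
tcp_rot: [-2.224, -2.219, 0.0]
wrist_force: [-0.5, -3.5, 2.5]
width: 0.601
grip_force: 0.0
```

drive_tool([
  [0,0,0,0.005,0,0,0.6],
  [0,0,0,0.005,0,0,0.6],
  [0,0,0,0.005,0,0,0.6],
  [0,0,0,0.005,0,0,0.6],
  [0,0,0,0.005,0,0,0.6],
  [0,0,0,0.005,0,0,0.6],
  [0,0,0,0.005,0,0,0.6],
  [0,0,0,0.005,0,0,0.6],
])

```text
time: 15.93
tool_pos: [0.5011, -0.0452, 0.0245]
tcp_rot: [-2.224, -2.219, 0.0]
wrist_force: [-1.1, -4.5, 1.4]
width: 0.609
grip_force: 0.0
```

```bash
python3 st.py; sed -i 's/^c,er=/c0=np.array([c0[0],status.read_state()["tool_pos"][1]+.077,1.57]);c,er=/' m.py; sed -i 's/^n=/c0=np.array([c0[0],status.read_state()["tool_pos"][1]+.077,1.57]);n=/;s/^c0=np.array(.*;c,er=/c,er=/' m.py; python3 m.py side; python3 m.py side
```

```text
15.9333 [ 0.5011 -0.0452  0.0245] toolx ang 89.86 tilt [-2.e-04  0.e+00 -1.e+00] F [-1.1 -4.5  1.4] 0.6087221022938821 [-0.14  0.17  2.14  0.    0.83 -0.14]
[0.5015 0.0335 1.5626] 0.043 (array([-89.06539   ,   0.33384284]), np.float64(-0.349659606660645))
[0.5016 0.0323 1.5664] 0.042 (array([-90.2362772 ,   0.21327155]), np.float64(-0.13428224880128414))
```

drive_tool([
  [0,0,0,0.006,0,0,0.6],
  [0,0,0,0.006,0,0,0.6],
  [0,0,0,0.006,0,0,0.6],
  [0,0,0,0.006,0,0,0.6],
  [0,0,0,0.006,0,0,0.6],
  [0,0,0,0.006,0,0,0.6],
  [0,0,0,0.006,0,0,0.6],
  [0,0,0,0.006,0,0,0.6],
])

```text
time: 16.8
tool_pos: [0.5013, 0.0029, 0.0245]
tcp_rot: [-2.224, -2.219, 0.0]
wrist_force: [1.0, -4.1, 2.3]
width: 0.599
grip_force: 0.0
```

drive_tool([
  [0,0,0,0.006,0,0,0.6],
  [0,0,0,0.006,0,0,0.6],
  [0,0,0,0.006,0,0,0.6],
  [0,0,0,0.006,0,0,0.6],
  [0,0,0,0.006,0,0,0.6],
  [0,0,0,0.006,0,0,0.6],
  [0,0,0,0.006,0,0,0.6],
  [0,0,0,0.004,0,0,0.6],
])

```text
time: 17.47
tool_pos: [0.5014, 0.049, 0.0245]
tcp_rot: [-2.224, -2.219, -0.0]
wrist_force: [0.2, -5.1, 2.6]
width: 0.599
grip_force: 0.0
```

```bash
python3 st.py; python3 m.py side; python3 - <<'E'
from h import *
p=shot("side");e=np.load("est.npz");overlay(p,e["c"],e["l"],"pics/s6.png",(230,130,430,300))
E
```

```text
17.4667 [0.5014 0.049  0.0245] toolx ang 89.88 tilt [-1.e-04  1.e-04 -1.e+00] F [ 0.2 -5.1  2.6] 0.5990363473704603 [0.05 0.17 2.14 0.   0.83 0.05]
[0.5021 0.1255 1.5663] 0.071 (array([ 2.9367713, -0.1437354]), np.float64(-0.13573513388572633))
```

View pics/s6.png

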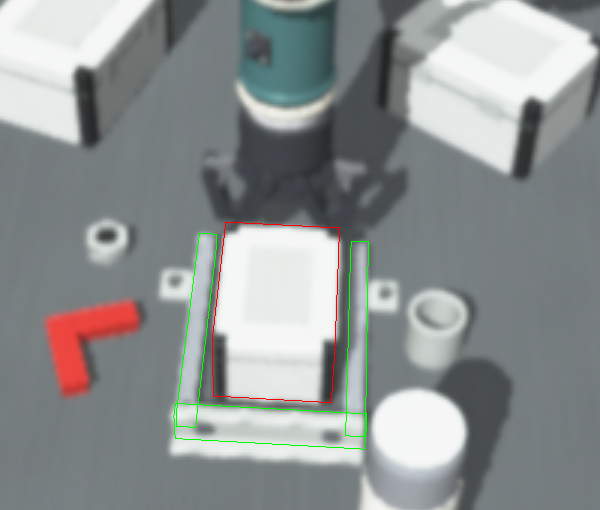

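Centred with about 32–37 mm to go. I'll slow down and watch the force.

drive_tool([
  [0,0,0,0.004,0,0,0.6],
  [0,0,0,0.004,0,0,0.6],
  [0,0,0,0.004,0,0,0.6],
  [0,0,0,0.004,0,0,0.6],
  [0,0,0,0.004,0,0,0.6],
  [0,0,0,0.003,0,0,0.6],
  [0,0,0,0.002,0,0,0.6],
  [0,0,0,0.002,0,0,0.6],
])

```text
time: 18.28
tool_pos: [0.5015, 0.0755, 0.0245]
tcp_rot: [2.224, 2.219, -0.0]
wrist_force: [-0.3, -5.5, 2.9]
width: 0.601
grip_force: 0.0
```

drive_tool([
  [0,0,0,0.001,0,0,0.6],
  [0,0,0,0.001,0,0,0.6],
  [0,0,0,0.001,0,0,0.6],
  [0,0,0,0.001,0,0,0.6],
])

```text
time: 18.62
tool_pos: [0.5015, 0.0792, 0.0245]
tcp_rot: [-2.224, -2.219, 0.0]
wrist_force: [-1.0, -5.1, 2.9]
width: 0.597
grip_force: 0.0
```

drive_tool([
  [0,0,0,0.001,0,0,0.6],
  [0,0,0,0.001,0,0,0.6],
  [0,0,0,0.001,0,0,0.6],
])

```text
time: 18.87
tool_pos: [0.5013, 0.0803, 0.0246]
tcp_rot: [2.222, 2.218, -0.005]
wrist_force: [-1.9, -18.0, 6.1]
width: 0.596
grip_force: 0.0
```

drive_tool([
  [0,0,0,0.001,0,0,0.6],
  [0,0,0,0.001,0,0,0.6],
])

```text
time: 19.03
tool_pos: [0.5012, 0.0804, 0.0247]
tcp_rot: [2.221, 2.217, -0.008]
wrist_force: [-2.2, -26.7, 9.4]
width: 0.597
grip_force: 0.0
```

drive_tool([
  [0,0,0,0.001,0,0,0.6],
  [0,0,0,0.001,0,0,0.6],
])

```text
time: 19.2
tool_pos: [0.5011, 0.0805, 0.0249]
tcp_rot: [2.219, 2.216, -0.012]
wrist_force: [-2.3, -36.2, 11.3]
width: 0.597
grip_force: 0.0
```

Firm contact at the stop (36 N, case centre about y=0.1575 as expected). I'll back off and verify.

drive_tool([
  [0,0,0,-0.003,0,0,0.6],
  [0,0,0,-0.003,0,0,0.6],
  [0,0,0,-0.01,0,0,0.6],
  [0,0,0,-0.02,0,0,0.6],
  [0,0,0,-0.02,0,0,0.6],
  [0,0,0,0,0,-0.03,0.6],
  [0,0,0,0,0,-0.04,0.6],
  [0,0,0,0,0,-0.04,0.6],
])

```text
time: 19.87
tool_pos: [0.4993, 0.0303, 0.1337]
tcp_rot: [-2.222, -2.215, 0.004]
wrist_force: [1.0, -0.1, 0.9]
width: 0.599
grip_force: 0.0
```

drive_tool([
  [0,0,0,0.02,0,-0.04,0.6],
  [0,0,0,0.03,0,-0.04,0.6],
  [0,0,0,0.04,0,-0.04,0.6],
  [0,0,0,0.04,0,-0.04,0.6],
  [0,0,0,0.04,0,0,0.6],
  [0,0,0,0,0,0,0.6],
  [0,0,0,0,0,0,0.6],
  [0,0,0,0,0,0,0.6],
])

```text
time: 20.53
tool_pos: [0.5009, 0.1729, 0.2628]
tcp_rot: [-2.222, -2.22, 0.003]
wrist_force: [0.0, -0.4, -0.8]
width: 0.6
grip_force: 0.0
```

```bash
python3 st.py; python3 - <<'E'
from h import *
e=np.load("est.npz");l=e["l"];c0=np.array([.5015,.1575,1.57])
for n in("side","wrist"):
    p=shot(n);c,er=fit([(p,mcase(p,c0))],CASE,c0);print(n,c.round(4),round(er,3),rel(c,l))
overlay(p,c,l,"pics/w7b.png")
cv2.imwrite("pics/w7.png",cv2.resize(cv2.imread("pics/w7b.png"),(800,500)))
E
```

```text
20.5333 [0.5009 0.1729 0.2628] toolx ang 89.96 tilt [-2.1e-03 -6.0e-04 -1.0e+00] F [ 0.  -0.4 -0.8] 0.6004022937460721 [ 0.29 -0.03  1.87  0.    1.3   0.29]
side [0.533  0.1884 1.649 ] 0.706 (array([ 65.8683006 , -30.85091395]), np.float64(4.599752298434441))
wrist [0.5015 0.1575 1.57  ] 1.0 (array([34.91639521,  0.54773441]), np.float64(0.07424362906283172))
```

View pics/w7.png

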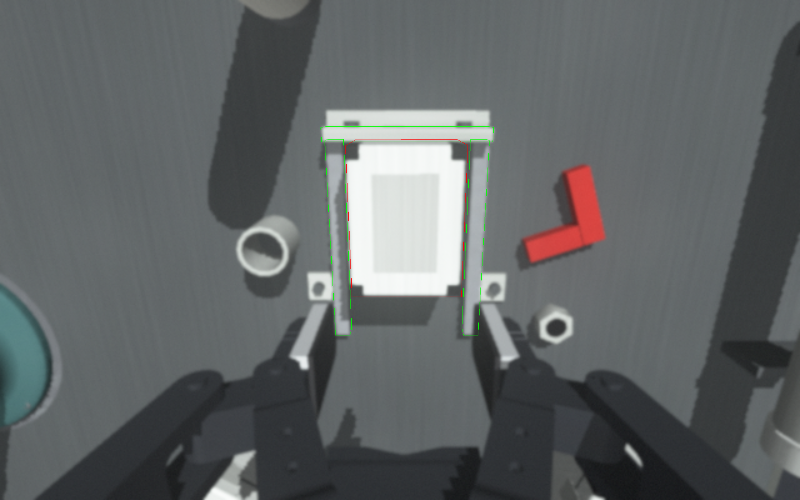

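```bash
python3 - <<'E'
from h import *
import h
p=shot("wrist")
im=p["color"][80:260,240:420,::-1]
for n,v in (("home",[.5015,.1575,1.5705]),):
    for z in(.07,):
        q=proj(p,np.array([[.5015+.048*a,.1575+.065*b,z] for a,b in((1,1),(1,-1),(-1,1),(-1,-1))]));print("top corners expected",q.round(1))
g=cv2.cvtColor(p["color"],cv2.COLOR_RGB2GRAY).astype(int)
print("cols",[ (c,g[105:122,c].tolist()) for c in(295,322,350)]);print("rear",[g[228:246,c].tolist() for c in(295,322,350)])
cv2.imwrite("pics/z8.png",cv2.resize(im,(600,600),interpolation=2))
E
```

```text
top corners expected [[373.1 115.5]
 [368.2 236.6]
 [275.3 115.9]
 [280.8 236.9]]
cols [(295, [221, 220, 218, 218, 218, 218, 211, 191, 171, 182, 209, 233, 244, 247, 246, 246, 246]), (322, [219, 217, 216, 216, 214, 213, 209, 188, 171, 183, 209, 233, 245, 246, 246, 245, 245]), (350, [218, 215, 211, 211, 211, 211, 207, 187, 170, 180, 209, 233, 245, 247, 246, 246, 246])]
rear [[246, 246, 246, 246, 246, 244, 233, 192, 132, 93, 83, 83, 81, 84, 83, 83, 81, 81], [247, 247, 247, 246, 246, 244, 234, 196, 139, 98, 86, 85, 85, 83, 84, 84, 81, 83], [246, 246, 246, 246, 246, 244, 234, 198, 141, 105, 98, 105, 109, 111, 113, 114, 115, 113]]
```

View pics/z8.png

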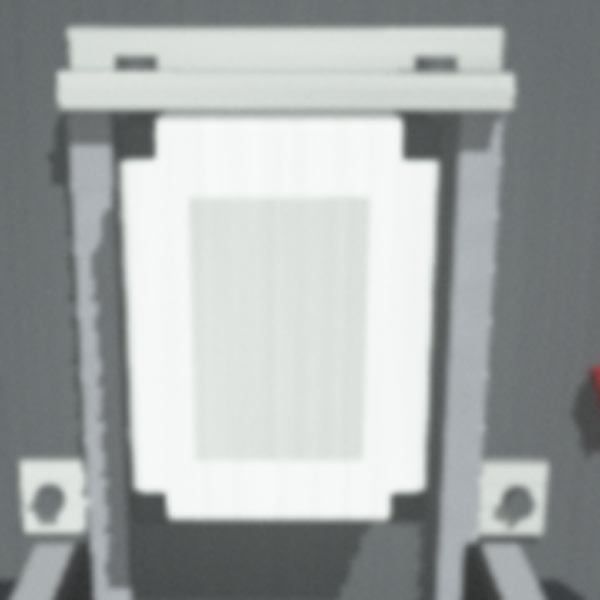

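The nose is level and flush along the stop, with the edge at the expected pixel rows within about 1 px. There is a gap to both rails and nothing else moved, so I'm handing in.

```bash
python3 -c "
from workcell import workorder
print(workorder.finish_job())"
```

```text
the job is handed in; nothing more can be done
None
```

The case is home, square and flush against the stop, with clear gaps to both rails in the last wrist view; the job was handed in at about 21 s, and the judge's result was not shown.

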